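Draw a strip lamp out of its covered stock box

TASK

Take the strip lamp out of the long black stock box: one of its ends must come out first, tilted up through the opening between the two fixed end covers, and for that the lamp must first be slid lengthwise under a cover, at whichever end of the box you feel it has room to go (a hidden packing block fills the other). Do not jam the lamp hard against the box, and leave the other things on the bench where they are. Finish still holding the lamp in the gripper, level and still in the air over the box, at least 10 cm above its covers and touching nothing else.

Things in the scene. Friction and masses are not known exactly. Their poses are not given: they have to be found in the camera images.
- box: Long black stock box fixed to the bench, open on top between two fixed flat blue end covers. Origin: centre of its underside, on the bench; y along its length, x across, z up. Inside 140 wide, 410 long; inner floor 4 mm, walls (5 mm thick) and covers' underside 62 mm, covers' top 65 mm above the bench. A wooden block hidden under one cover fills that end's last 45 mm; which end varies.
- cover_a (a point): Middle of the inner edge of the cover at the box's +y end, on its top face, 65 mm above the bench, 115 mm from the box's centre. Each cover reaches 90 mm in from the inner end wall over the full width, so the opening is 230 mm long (along y) and 140 mm wide.
- cover_b (a point): The same point on the cover at the -y end. With the lamp pushed against the end wall at the empty end, its centre is 55 mm from the box's centre and its other end lies 20 mm short of the other cover. Pushed against the hidden block (54 mm high, full width), its centre is only 10 mm off and the other end stays 25 mm under its cover.
- lamp_mid (a point): Centre of the strip lamp, half-way up: a rigid bar 300 long, 24 wide, 26 mm high, about 0.25 kg, balanced at its middle; white on top, aluminium sides, orange end caps. y along the lamp, z up. It lies flat on the box floor (underside 4, top 30 mm above the bench), roughly along the box, both ends under covers. Grip it across its width near the middle, fingertips just above the box floor.
- lamp_end_a (a point): Middle of the lamp's end face at its +y end, 150 mm from its centre.
- lamp_end_b (a point): Middle of the lamp's end face at its -y end, 150 mm from its centre.
- carton: Bystander: amber carton 60 x 90 x 50 mm high on the bench just beyond the box; origin centre of underside.
- tape: Bystander: roll of brown tape, 90 mm across, 25 mm high, lying on the bench just beyond the box; origin centre of underside.
- jar: Bystander: closed jar 60 mm across, 80 mm high, on the bench to the right; origin centre of underside.
- small_bin: Bystander: small open black bin 140 x 90 x 60 mm high on the bench to the right; origin centre of underside.
- bulb_box: Bystander: small brown box 50 x 50 x 70 mm high on the bench to the left; origin centre of underside.
- screwdriver: Bystander: screwdriver lying on the bench to the left, handle about 30 mm thick; origin at its underside.

How it is judged:
By the outcome, as a careful person would: the job done as asked, in the order asked, and still so for the second after the job is handed in, while the arm keeps its last pose, push and grip.
It also fails if it takes over 43 s, if anything falls off the work surface, if the arm or the gripper's body presses on something with over 40 N, if the wrist force passes 120 N, or if a joint passes its speed limit or range.

ROBOT

A 7-joint arm with a two-finger parallel gripper is mounted at the origin on the work surface. World frame = base frame: x ahead of the robot, y to its left, z up, the work surface at z = 0. Lengths are in m, angles in rad, forces in N, time in s.
With the tool pointing down it reaches from about 0.425 to 0.975 m from the base axis. Payload 16.7 kg.
Tool frame: the origin (TCP) lies on the centre line of the jaws, within the pads' length; the fingertips stand 14 mm ahead of it and the grasp point (between the pads) lies 5 mm behind it (manip.finger_overhang is the distance from the TCP to the fingertips, in m); z points along the fingers, y is the direction in which the jaws open and shut (so a half turn about z gives the same grasp; the last joint's range is limited). The gripper opens to 85 mm and grips with 20 to 120 N. Pads are 22 mm wide; open, the fingers measure 114 mm over their backs; the gripper's body (76 mm by 85 mm) begins 54 mm behind the grasp point. The pads swing forward as they close: fully open they stand 13 mm farther back than shut.
Start: joints at [1.091, 0.426, 0.074, 1.606, -0.034, 1.111, -0.067], TCP at [0.219, -0.638, 0.245] pointing down, gripper open.
Joint ranges: [-2.85, 2.85], [-0.5, 2.14], [-1.23, 1.37], [0.21, 2.46], [-1.02, 4.16], [0.16, 2.05], [-2.73, 2.73]. Speed limits (rad/s): [1.89, 1.89, 2.39, 2.39, 3.01, 3.01, 3.01].

INTERFACE

Orientations are given as a rotation vector (axis times angle).
In Python, from plant import sensors, eyes, hand_in, models, manip gives the robot as it stands.
- The arm moves only by the shell command python3 -m inch 'ROWS'. ROWS is JSON, a list of rows, each a list of 3 entries, a list of its own where there are three numbers: the shift along the tool's x, y, z in mm, then the turn, a rotation vector about the tool's x, y, z in degrees, then the closure, from 0 (fully open) to 1 (shut). A call has 1 to 5 rows; each row is the pose to reach, as a shift and turn from the pose commanded when the call began, along the tool's axes at that moment; what a row does not reach only later rows make up. A row lasts 1/12 s, in which the tool goes at most 41.7 mm and 7.16 degrees, less where a joint would pass 70% of its speed; a pose out of reach is approached as far as the arm can. A call with a gripper value outside its range is refused whole. The fingers move at their own pace and stop on an object; the grip force is fixed at half the most. Time passes only in rows, so rows that repeat a pose let the fingers close. It gives the time, the measured TCP pose, the force and the opening at its end, in the units of the state.
- sensors.get_obs(): the state, without advancing time (a new reading comes with each control period).
- eyes.capture(name): name is "side" or "top"; returns (picture, depth): 400x640x3 uint8, red, green, blue; 400x640 float32, m along the optical axis (not along the pixel's ray), 0 where there is no reading.
- eyes.calibration(name): a dict with "camera_matrix" (3x3 intrinsics, pixels), "camera_from_world" (4x4, takes a point from world to camera coordinates). Camera axes: x right, y up, looking along -z (the intrinsics and any distortion apply to the point x, -y, -z); pixel columns grow to the right and rows downward; lengths in m; the calibration is good to about 2 mm. A picture is of the moment at which its call begins. calibration takes no time and is no camera call.
- hand_in(): hands the job in, once; it reports no verdict.
Trained networks look in the newest picture that a camera, given by its name, has taken for a name from the list of things; names that differ only in an ending like _2 or _b are one class to them, and where a whole thing is asked for, a point or a joint stands for the part that bears it (a point fixed in the world has none). Each returns a list of dicts, best first, with "conf" (0 to 1); they miss things now and then, are a little off and sometimes report something else, mostly with a low value. They report only what shows in the picture. A call takes as long as a camera call.
- models.boxes_of(label, camera): "position" ([x, y, z] in m, in world coordinates, good to about 4 mm: the middle of the surface that is visible of it).
- models.silhouettes(label, camera): "mask" (400x640 bool, what is visible of it).
The state is a dict: "t": time; "joint_positions": joint angles; "qvel": joint speeds; "joint_efforts": joint torques, N m; "position": TCP position; "orientation": TCP orientation; "force": force on the tool from outside, world axes, zero at the start; "wrist_torque": the same for the moment, N m; "opening": finger opening in m.
Only numpy, scipy, OpenCV 4.12 (cv2) and the standard library are available. Lean on these libraries where they do the work, as an engineer would, in place of code of your own. Each camera call takes 0.05 s, during which the arm holds its last target.

## Working session

There is one attempt and no reset: what is moved stays moved. The work goes in short steps, Python scripts to look and compute and a shell command to move; the robot and the scene stay as the last step left them, time stands still between calls to the robot, and variables do not carry over. Pictures are saved under pics/ and viewed, and the job is handed in when it is done.

```bash
ls; mkdir -p pics; python3 - <<'E'
from plant import sensors, eyes, models, manip
import cv2, numpy as np
o=sensors.get_obs(); print({k:np.round(v,3) for k,v in o.items()}, manip.finger_overhang)
for c in ["top","side"]:
    im,d=eyes.capture(c); cv2.imwrite(f"pics/{c}0.png",im[:,:,::-1]); np.save(f"d_{c}.npy",d)
    for l in ["box","lamp_mid","lamp_end_a","cover_a"]:
        for r in models.boxes_of(l,c)[:3]: print(c,l,np.round(r["position"],4),round(r["conf"],2))
E
```

```text
pics
{'t': np.float64(0.0), 'joint_positions': array([ 1.09 ,  0.427,  0.074,  1.607, -0.034,  1.111, -0.067]), 'qvel': array([ 0.001, -0.001, -0.   ,  0.   , -0.002,  0.   ,  0.001]), 'joint_efforts': array([-1.0000e-03, -9.4985e+01,  3.7600e+00, -4.6352e+01,  1.9000e-02,
        1.0000e-02, -0.0000e+00]), 'position': array([ 0.219, -0.638,  0.245]), 'orientation': array([-3.097, -0.517,  0.   ]), 'force': array([ 0.036,  0.427, -0.737]), 'wrist_torque': array([-0.011, -0.027,  0.044]), 'opening': np.float64(0.086)} 0.014
top box [ 0.5471 -0.0133  0.0622] 0.95
top box [ 0.4406 -0.4311  0.0749] 0.37
top lamp_mid [ 0.5289 -0.0157  0.0291] 0.6
top lamp_end_a [ 0.5259 -0.0138  0.0323] 0.72
top cover_a [ 0.5434 -0.0134  0.0578] 0.56
top cover_a [ 0.6596 -0.4341  0.0326] 0.34
side box [0.5484 0.1051 0.0526] 0.73
side lamp_mid [ 0.5229 -0.0519  0.027 ] 0.49
side lamp_end_a [ 0.5234 -0.0558  0.0331] 0.82
side cover_a [0.5501 0.1091 0.0494] 0.92
```

View pics/top0.png

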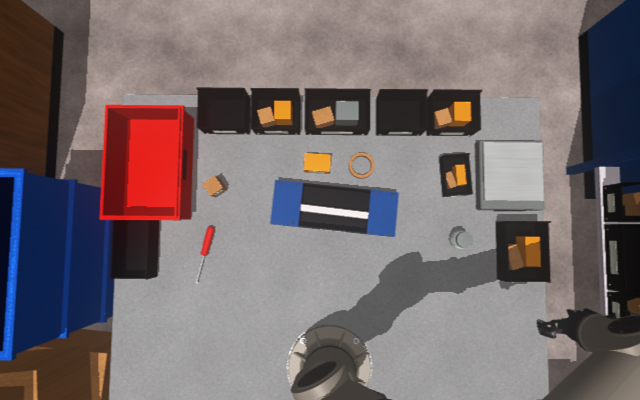

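View pics/side0.png

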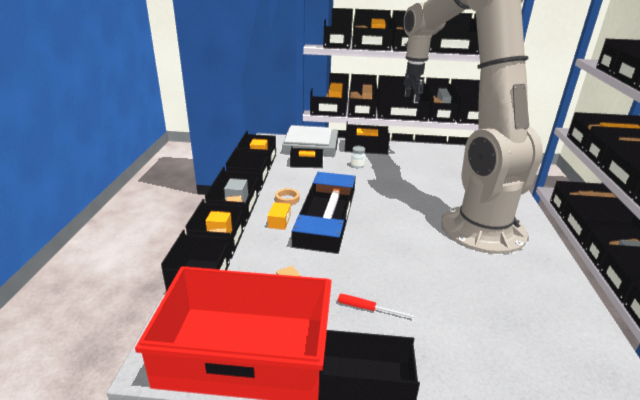

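The top view shows the box at about (334,207), with its long axis close to world y (left is +y). The white lamp runs from (300,209) to (368,215), and the carton and tape are beyond the box. The side view shows something brown under the far (-y) cover near (335,183). Next I'll measure the box and lamp and zoom in on that.

```bash
cat > h.py <<'E'
from plant import sensors, eyes, models
import cv2, numpy as np
def pts(c,mask,d):
    k=eyes.calibration(c); K=np.array(k["camera_matrix"]);T=np.array(k["camera_from_world"])
    v,u=np.nonzero(mask&(d>0)); z=d[v,u]
    p=np.c_[(u-K[0,2])/K[0,0]*z,-(v-K[1,2])/K[1,1]*z,-z]
    return (p-T[:3,3])@T[:3,:3]
def proj(c,P):
    k=eyes.calibration(c); K=np.array(k["camera_matrix"]);T=np.array(k["camera_from_world"])
    q=np.atleast_2d(P)@T[:3,:3].T+T[:3,3]; q=q*[1,-1,-1]; q=q@K.T; return q[:,:2]/q[:,2:]
E
python3 - <<'E'
from h import *
for c in ["top","side"]:
    im=cv2.imread(f"pics/{c}0.png"); d=np.load(f"d_{c}.npy"); 
    print(c,{k:np.round(v,3).tolist() for k,v in eyes.calibration(c).items()})
    hsv=cv2.cvtColor(im,cv2.COLOR_BGR2HSV)
    roi=np.zeros(d.shape,bool)
    if c=="top": roi[170:245,262:405]=1
    else: roi[165:260,285:365]=1
    blue=roi&(hsv[...,0]>100)&(hsv[...,0]<125)&(hsv[...,1]>120)&(hsv[...,2]>60)
    white=roi&(hsv[...,1]<40)&(hsv[...,2]>200)
    brown=roi&(hsv[...,0]<22)&(hsv[...,1]>90)&(hsv[...,2]>50)
    for n,m in [("blue",blue),("white",white),("brown",brown)]:
        nl,lab,st,ce=cv2.connectedComponentsWithStats(m.astype(np.uint8))
        for i in range(1,nl):
            if st[i,4]<12: continue
            p=pts(c,lab==i,d); r=cv2.minAreaRect((p[:,:2]*1000).astype(np.float32))
            print(n,st[i],np.round(np.median(p,0),4),"mar",np.round(r[0],1),np.round(r[1],1),round(r[2],1),"z",np.round(np.percentile(p[:,2],[5,95]),3), "corners",np.round(cv2.boxPoints(r)).tolist())
im=cv2.imread("pics/side0.png")[160:260,260:380]; cv2.imwrite("pics/sz.png",cv2.resize(im,None,fx=5,fy=5,interpolation=2))
im=cv2.imread("pics/top0.png")[165:250,260:410]; cv2.imwrite("pics/tz.png",cv2.resize(im,None,fx=5,fy=5,interpolation=2))
E
```

```text
top {'camera_matrix': [[407.762, 0.0, 325.967], [0.0, 407.762, 201.451], [0.0, 0.0, 1.0]], 'camera_from_world': [[0.008, -1.0, 0.003, 0.008], [0.997, 0.008, 0.076, -0.563], [-0.076, 0.002, 0.997, -1.394], [0.0, 0.0, 0.0, 1.0]]}
blue [ 271  180   32   46 1213] [0.5539 0.1457 0.065 ] mar [555.  146.6] [ 92.3 148.8] 84.3 z [0.059 0.07 ] corners [[476.0, 108.0], [624.0, 93.0], [634.0, 185.0], [486.0, 200.0]]
blue [ 366  190   32   47 1221] [ 0.5226 -0.1755  0.0654] mar [ 523.9 -175.6] [ 95.  148.7] 84.5 z [0.06 0.07] corners [[445.0, -216.0], [593.0, -230.0], [602.0, -135.0], [454.0, -121.0]]
white [301 205  68  14 411] [ 0.5296 -0.0153  0.0298] mar [529.5 -15.2] [230.6  20.8] 83.5 z [0.025 0.035] corners [[506.0, -129.0], [527.0, -131.0], [553.0, 98.0], [532.0, 101.0]]
brown [304 170  26   4  56] [0.6683 0.0323 0.0467] mar [666.8  45.7] [ 8.3 86.4] 2.2 z [0.007 0.052] corners [[661.0, 89.0], [664.0, 2.0], [673.0, 3.0], [669.0, 89.0]]
brown [350 170  23   8  86] [ 0.6597 -0.1046  0.0247] mar [ 662.3 -109.1] [79.  27.9] 87.0 z [0.004 0.03 ] corners [[646.0, -148.0], [674.0, -149.0], [678.
[... 837 characters left out ...]
.5246 -0.039   0.028 ] mar [527.8 -22. ] [245.1  25.1] 84.8 z [0.016 0.031] corners [[504.0, -143.0], [529.0, -145.0], [551.0, 99.0], [527.0, 101.0]]
white [285 195   8   3  17] [ 0.6934 -0.1306 -0.0012] mar [ 694.3 -130.3] [24.3 26. ] 37.1 z [-0.003  0.002] corners [[677.0, -127.0], [692.0, -148.0], [712.0, -133.0], [696.0, -113.0]]
brown [316 185  35  10 230] [ 0.5302 -0.1717  0.0206] mar [ 527.8 -164.6] [ 30.7 131.9] 84.0 z [0.003 0.032] corners [[461.0, -173.0], [592.0, -187.0], [595.0, -156.0], [464.0, -142.0]]
brown [285 189  14  40 208] [ 0.67   -0.0784  0.0185] mar [664.4 -31.6] [ 48.6 239.6] 9.0 z [0.003 0.044] corners [[622.0, 83.0], [659.0, -154.0], [707.0, -146.0], [670.0, 91.0]]
```

View pics/sz.png

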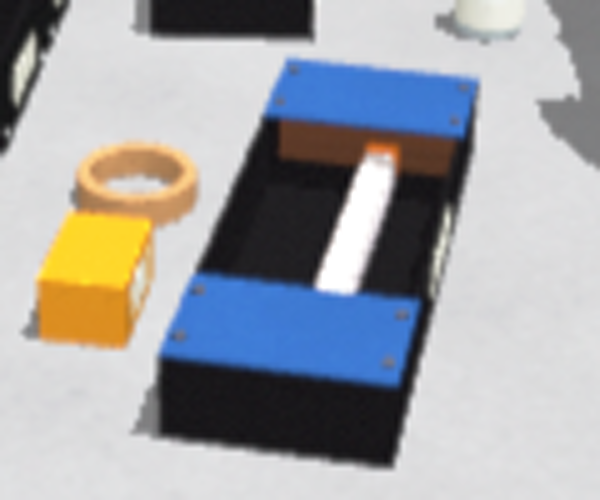

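View pics/tz.png

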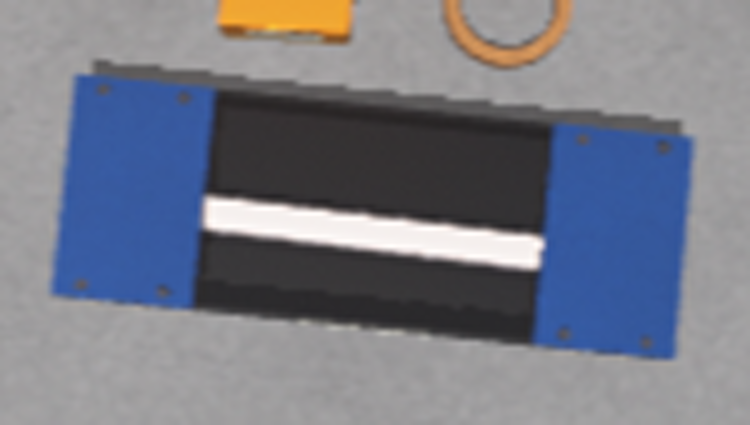

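The wooden block shows in the side view: a brown face under the -y cover, with the lamp's orange cap in front of it. So the room should be at +y, which I'll confirm by feel. Now I'll estimate the lamp centre and the first approach.

```bash
cat >> h.py <<'E'
from scipy.spatial.transform import Rotation as Ro
yaw=np.radians(-5.8)
B=np.array([.5395,-.0145,0]); YB=np.array([np.sin(np.radians(5.5)),np.cos(np.radians(5.5)),0])
def cur():
    o=sensors.get_obs(); return o, np.array(o["position"]), Ro.from_rotvec(o["orientation"])
def level(lampyaw_deg): # lamp dir = (sin,cos)
    a=np.radians(lampyaw_deg); x=np.array([np.sin(a),np.cos(a),0]); z=np.array([0,0,-1.]); return Ro.from_matrix(np.c_[x,np.cross(z,x),z])
def rel(p,R):
    o,p0,R0=cur(); print("shift",np.round(R0.inv().apply(np.array(p)-p0)*1000,1),"turn",np.round(np.degrees((R0.inv()*R).as_rotvec()),2))
E
python3 - <<'E'
from h import *
im=cv2.imread("pics/side0.png"); d=np.load("d_side.npy"); hsv=cv2.cvtColor(im,cv2.COLOR_BGR2HSV)
for v in range(186,194): print(v,[tuple(int(x) for x in hsv[v,u]) for u in range(333,342)])
m=np.zeros(d.shape,bool); m[187:192,334:340]=1
print(np.round(pts("side",m,d),3))
# where lamp end points project
for off in (-10,0,10,20,30):
    c=np.array([.530,-.0155,.030])+YB*0; u=np.array([np.sin(.11),np.cos(.11),0])
    print(off,proj("side",c+u*(off-150)/1000).round(1))
rel([.531,-.0155,.16],level(6.2))
print(sensors.get_obs()["t"])
E
```

```text
186 [(5, 102, 90), (0, 81, 91), (177, 74, 89), (156, 50, 82), (152, 47, 82), (142, 56, 86), (122, 69, 100), (115, 100, 112), (114, 107, 119)]
187 [(11, 153, 95), (11, 160, 102), (10, 150, 97), (9, 137, 95), (10, 141, 94), (9, 137, 93), (8, 122, 92), (6, 109, 91), (6, 107, 93)]
188 [(11, 171, 122), (12, 190, 145), (11, 184, 136), (11, 182, 133), (11, 180, 125), (11, 172, 123), (11, 165, 111), (11, 149, 96), (11, 146, 94)]
189 [(12, 185, 172), (12, 195, 208), (12, 196, 209), (12, 204, 206), (11, 195, 191), (12, 208, 184), (12, 200, 152), (11, 154, 101), (9, 140, 93)]
190 [(10, 103, 176), (10, 123, 215), (10, 124, 216), (9, 133, 218), (9, 121, 222), (11, 172, 215), (12, 201, 170), (10, 155, 102), (9, 140, 89)]
191 [(6, 24, 198), (8, 25, 208), (6, 25, 206), (6, 26, 210), (9, 21, 231), (10, 103, 218), (11, 180, 171), (11, 161, 103), (10, 143, 89)]
192 [(6, 11, 234), (7, 10, 236), (7, 16, 213), (5, 15, 208), (8, 19, 211), (10, 64, 198), (11, 155, 155), (11, 153, 100), (10, 140, 91)]
193 [(0, 1, 255), (0, 1, 255), (4, 7, 244), (4, 9, 238), (4, 9, 230), (6, 22, 184), (9, 131, 138), (11, 148,
[... 209 characters left out ...]
24]
 [ 0.515 -0.173  0.025]
 [ 0.511 -0.166  0.029]
 [ 0.507 -0.172  0.026]
 [ 0.503 -0.176  0.024]
 [ 0.522 -0.169  0.022]
 [ 0.518 -0.155  0.03 ]
 [ 0.514 -0.164  0.026]
 [ 0.51  -0.158  0.029]
 [ 0.507 -0.161  0.028]
 [ 0.503 -0.159  0.029]
 [ 0.521 -0.149  0.029]
 [ 0.517 -0.15   0.029]
 [ 0.514 -0.15   0.029]
 [ 0.51  -0.148  0.031]
 [ 0.506 -0.148  0.031]
 [ 0.502 -0.152  0.029]
 [ 0.521 -0.144  0.027]
 [ 0.517 -0.14   0.03 ]
 [ 0.513 -0.142  0.029]
 [ 0.509 -0.143  0.029]
 [ 0.506 -0.149  0.026]
 [ 0.502 -0.157  0.022]]
-10 [[336.7 186.7]]
0 [[336.3 187.9]]
10 [[335.8 189.1]]
20 [[335.4 190.4]]
30 [[334.9 191.7]]
shift [ 497.2 -487.8   85.3] turn [-1.000e-02 -1.000e-02 -6.485e+01]
0.5
```

```bash
python3 -m inch '[[[28,-28,0],[0,0,-4],0.4],[[56,-56,0],[0,0,-8],0.4],[[84,-84,0],[0,0,-12],0.4],[[112,-112,0],[0,0,-16],0.4],[[140,-140,0],[0,0,-20],0.4]]'; python3 - <<'E'
from h import *
rel([.531,-.0155,.16],level(6.2))
E
```

```text
t: 0.92
position: [0.3066, -0.4588, 0.2454]
orientation: [2.96, 1.052, -0.0]
force: [0.4, -0.9, 0.4]
opening: 0.051
shift [ 453.9 -202.2   85.3] turn [ 1.000e-02  2.000e-02 -4.466e+01]
```

```bash
python3 -m inch '[[[36,-16,0],[0,0,-4],0.4],[[72,-32,0],[0,0,-8],0.4],[[108,-48,0],[0,0,-12],0.4],[[144,-64,0],[0,0,-16],0.4],[[180,-80,0],[0,0,-20],0.4]]'; python3 - <<'E'
from h import *
rel([.531,-.0155,.16],level(6.2))
E
```

```text
t: 1.33
position: [0.3963, -0.2834, 0.2456]
orientation: [2.732, 1.55, 0.0]
force: [0.8, -1.1, 0.8]
opening: 0.051
shift [299.1 -21.9  85.6] turn [ 4.000e-02  2.000e-02 -2.467e+01]
```

```bash
python3 -m inch '[[[0,0,0],[0,0,0],0.4]]'; python3 - <<'E'
from h import *
rel([.531,-.0155,.16],level(6.2))
E
```

```text
t: 1.42
position: [0.3992, -0.2788, 0.2459]
orientation: [2.725, 1.563, 0.003]
force: [2.0, 0.6, 0.5]
opening: 0.0511
shift [293.6 -19.3  86.3] turn [  0.08  -0.08 -24.13]
```

```bash
python3 -m inch '[[[36,-2,0],[0,0,-4],0.4],[[72,-5,10],[0,0,-8],0.4],[[108,-7,20],[0,0,-12],0.4],[[144,-10,30],[0,0,-16],0.4],[[180,-12,45],[0,0,-20],0.4]]';  python3 -m inch '[[[0,0,0],[0,0,0],0.4]]'; python3 - <<'E'
from h import *
rel([.531,-.0155,.16],level(6.2))
E
```

```text
t: 1.83
position: [0.4793, -0.1233, 0.2009]
orientation: [2.421, 2.0, 0.002]
force: [2.0, -1.7, 0.2]
opening: 0.0513
t: 1.92
position: [0.4802, -0.1184, 0.1987]
orientation: [-2.412, -2.01, -0.002]
force: [-1.8, 0.5, -0.3]
opening: 0.0511
shift [110.3  31.4  38.9] turn [-0.04 -0.15 -4.19]
```

```bash
python3 -m inch '[[[30,9,10],[0,0,-1],0.4],[[60,18,20],[0,0,-2],0.4],[[85,25,30],[0,0,-3],0.4],[[105,30,38],[0,0,-4.2],0.4],[[110,31.4,39],[0,0,-4.2],0.4]]';  python3 -m inch '[[[0,0,0],[0,0,0],0.4]]'; python3 - <<'E'
from h import *
rel([.531,-.0155,.16],level(6.2))
im,d=eyes.capture("top"); cv2.imwrite("pics/top1.png",cv2.resize(im[150:260,240:430,::-1],None,fx=4,fy=4,interpolation=2))
E
```

```text
t: 2.33
position: [0.5309, -0.0193, 0.1602]
orientation: [-2.344, -2.089, -0.001]
force: [-0.7, 0.6, -0.7]
opening: 0.0511
t: 2.42
position: [0.5305, -0.0212, 0.1609]
orientation: [-2.347, -2.087, 0.0]
force: [-0.2, 0.4, 0.7]
opening: 0.0513
shift [ 5.8 -0.2  0.9] turn [-0.05 -0.04 -0.52]
```

View pics/top1.png

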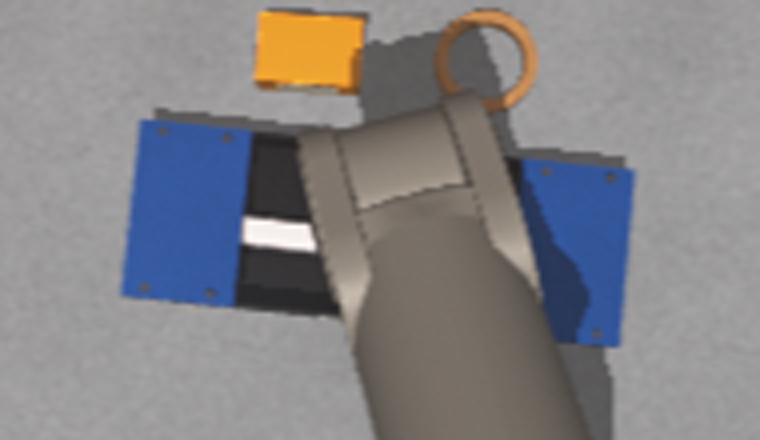

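The arm hides the lamp's middle, but the visible part lines up with the gripper. Descending.

```bash
python3 -m inch '[[[3,0,25],[0,0,-0.4],0.4],[[3,0,50],[0,0,-0.4],0.4],[[3,0,75],[0,0,-0.4],0.4],[[3,0,90],[0,0,-0.4],0.4],[[3,0,100],[0,0,-0.4],0.4]]';  python3 -m inch '[[[0,0,0],[0,0,0],0.4]]'; python3 - <<'E'
from h import *
rel([.530,-.0195,.023],level(6.2))
im,d=eyes.capture("side"); cv2.imwrite("pics/side1.png",cv2.resize(im[130:270,250:400,::-1],None,fx=4,fy=4,interpolation=2))
E
```

```text
t: 2.88
position: [0.5298, -0.0215, 0.0602]
orientation: [-2.345, -2.09, 0.002]
force: [-0.2, 0.9, 1.0]
opening: 0.0512
t: 2.97
position: [0.5296, -0.0211, 0.0601]
orientation: [-2.344, -2.09, 0.003]
force: [-0.4, 0.9, -0.1]
opening: 0.051
shift [ 1.7  0.3 37.1] turn [-0.12  0.04 -0.34]
```

View pics/side1.png

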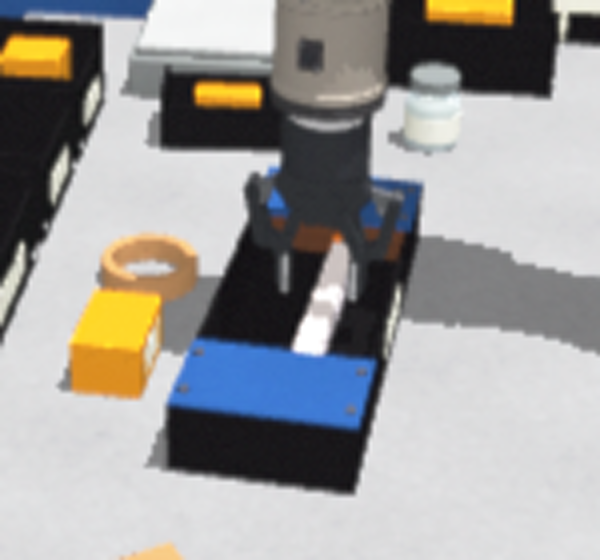

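The fingers, at (283,280) and (352,285), straddle the lamp at (325,295). I'll lower and then close.

```bash
python3 -m inch '[[[1,0,12],[0,0,0],0.4],[[1,0,24],[0,0,0],0.4],[[1,0,32],[0,0,0],0.4],[[1,0,36],[0,0,0],0.4],[[1,0,36],[0,0,0],0.4]]';  python3 -m inch '[[[0,0,0],[0,0,0],0.6],[[0,0,0],[0,0,0],0.8],[[0,0,0],[0,0,0],1],[[0,0,0],[0,0,0],1],[[0,0,0],[0,0,0],1]]';python3 -m inch '[[[0,0,0],[0,0,0],1]]'
```

```text
t: 3.43
position: [0.5302, -0.0188, 0.0244]
orientation: [-2.342, -2.092, 0.002]
force: [0.3, -0.2, 0.4]
opening: 0.0513
t: 3.85
position: [0.5311, -0.0188, 0.0259]
orientation: [2.342, 2.093, 0.001]
force: [-1.5, 0.2, 6.1]
opening: 0.0227
t: 3.93
position: [0.5311, -0.0188, 0.0259]
orientation: [2.343, 2.093, 0.001]
force: [-1.0, -0.4, 7.3]
opening: 0.0228
```

```bash
python3 -m inch '[[[0,0,-2],[0,0,0],1],[[0,0,-5],[0,0,0],1],[[0,0,-5],[0,0,0],1]]'; python3 -m inch '[[[8,0,0],[0,0,0],1],[[16,0,0],[0,0,0],1],[[22,0,0],[0,0,0],1],[[22,0,0],[0,0,0],1]]'; python3 - <<'E'
from h import *
print(sensors.get_obs()["wrist_torque"])
im,d=eyes.capture("side"); cv2.imwrite("pics/side2.png",cv2.resize(im[130:270,250:400,::-1],None,fx=4,fy=4,interpolation=2))
E
```

```text
t: 4.18
position: [0.5309, -0.0189, 0.0308]
orientation: [2.343, 2.093, 0.001]
force: [-0.0, -0.4, -2.4]
opening: 0.0224
t: 4.52
position: [0.5334, 0.0053, 0.0303]
orientation: [-2.34, -2.095, -0.001]
force: [-0.1, -0.7, -3.8]
opening: 0.0228
[0.00267447 0.03283219 0.0434482 ]
```

View pics/side2.png

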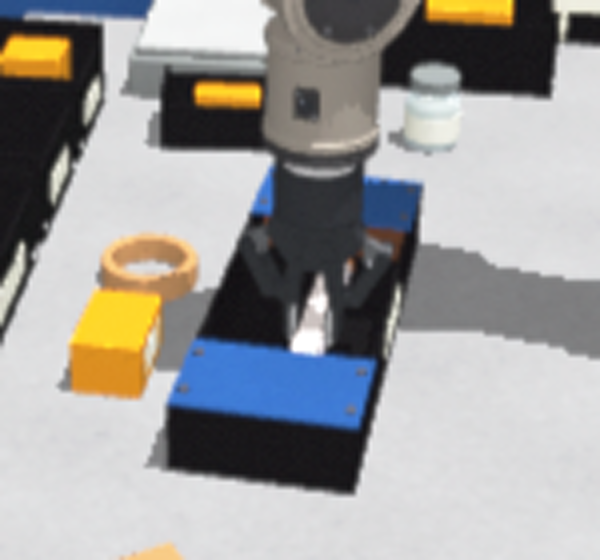

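The lamp is held, with its weight on the wrist, and it slides freely toward +y. I'll feel for the wall in small steps.

```bash
python3 -m inch '[[[4,0,0],[0,0,0],1],[[8,0,0],[0,0,0],1],[[12,0,0],[0,0,0],1],[[15,0,0],[0,0,0],1],[[15,0,0],[0,0,0],1]]'; python3 -m inch '[[[3,0,0],[0,0,0],1],[[6,0,0],[0,0,0],1],[[6,0,0],[0,0,0],1]]'
```

```text
t: 4.98
position: [0.535, 0.0189, 0.0304]
orientation: [-2.342, -2.094, -0.001]
force: [-0.2, -0.3, -3.6]
opening: 0.0225
t: 5.23
position: [0.5357, 0.0246, 0.0304]
orientation: [-2.342, -2.093, -0.001]
force: [-0.3, -0.7, -4.3]
opening: 0.0226
```

```bash
python3 -m inch '[[[2,0,0],[0,0,0],1],[[4,0,0],[0,0,0],1],[[4,0,0],[0,0,0],1]]'; python3 -m inch '[[[2,0,0],[0,0,0],1],[[2,0,0],[0,0,0],1]]';python3 -m inch '[[[2,0,0],[0,0,0],1],[[2,0,0],[0,0,0],1]]'; python3 - <<'E'
from h import *
im,d=eyes.capture("top"); cv2.imwrite("pics/top2.png",cv2.resize(im[150:260,240:430,::-1],None,fx=4,fy=4,interpolation=2))
im,d=eyes.capture("side"); cv2.imwrite("pics/side3.png",cv2.resize(im[130:270,250:400,::-1],None,fx=4,fy=4,interpolation=2))
E
```

```text
t: 5.48
position: [0.5361, 0.0283, 0.0304]
orientation: [-2.342, -2.093, -0.0]
force: [-0.3, -0.6, -3.5]
opening: 0.0227
t: 5.65
position: [0.5363, 0.0302, 0.0304]
orientation: [-2.343, -2.093, -0.0]
force: [0.2, 0.2, -2.9]
opening: 0.0228
t: 5.82
position: [0.5366, 0.0322, 0.0304]
orientation: [-2.343, -2.093, -0.0]
force: [-0.5, 1.8, -2.5]
opening: 0.0226
```

View pics/top2.png

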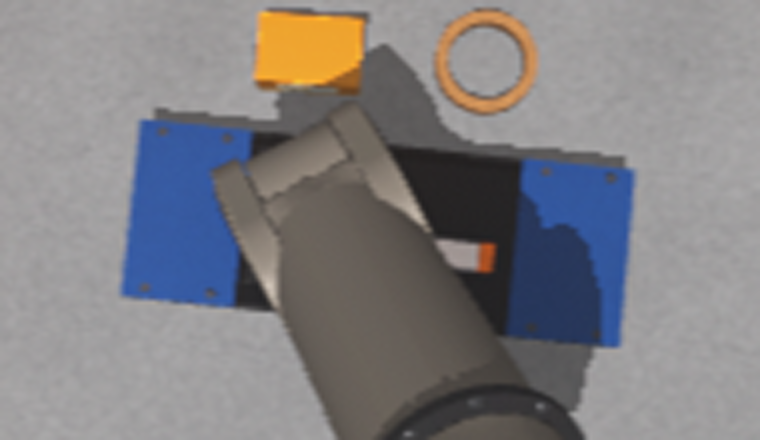

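View pics/side3.png

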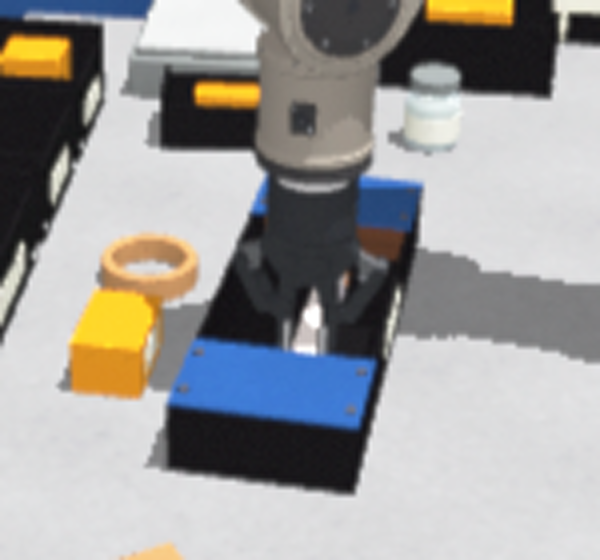

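The top view shows the orange end at crop (495,257), clear of the -y cover edge at (512,257) by about 14 mm. I'll measure it in world coordinates.

```bash
python3 - <<'E'
from h import *
im,d=eyes.capture("top"); hsv=cv2.cvtColor(im,cv2.COLOR_RGB2HSV)
m=np.zeros(d.shape,bool); m[205:225,345:366]=1
m&=(hsv[...,0]<20)&(hsv[...,1]>120)&(hsv[...,2]>60)
p=pts("top",m,d); 
XB=np.array([YB[1],-YB[0],0])
q=np.c_[(p-B)@XB,(p-B)@YB,p[:,2]]*1000
print(len(p),np.round(q.min(0)),np.round(q.max(0)),np.round(np.median(q,0),1))
o,p0,R=cur(); print("tcp in box",(p0-B)@XB*1000,(p0-B)@YB*1000)
E
```

```text
30 [ -22. -105.   -2.] [  5. -89.  40.] [-10.4 -96.   33.7]
tcp in box -7.4343079023404846 45.88373736980661
```

There is about 14 mm of clearance at end b, and end a is about 6 mm short of the wall, so this is enough room. Next I'll tilt end b up, pivoting about end a so that it stays just off the floor.

```bash
python3 -m inch '[[[0.4,0,-8],[0,-3,0],1],[[1,0,-16],[0,-6,0],1],[[2,0,-23.5],[0,-9,0],1],[[4,0,-31],[0,-12,0],1],[[6,0,-38.5],[0,-15,0],1]]';python3 -m inch '[[[0,0,0],[0,0,0],1]]'; python3 - <<'E'
from h import *
print(sensors.get_obs()["wrist_torque"])
im,d=eyes.capture("top"); cv2.imwrite("pics/top3.png",cv2.resize(im[150:260,240:430,::-1],None,fx=4,fy=4,interpolation=2))
hsv=cv2.cvtColor(im,cv2.COLOR_RGB2HSV)
m=np.zeros(d.shape,bool); m[200:230,340:375]=1
m&=(hsv[...,0]<20)&(hsv[...,1]>120)&(hsv[...,2]>60)
p=pts("top",m,d); XB=np.array([YB[1],-YB[0],0])
q=np.c_[(p-B)@XB,(p-B)@YB,p[:,2]]*1000
print(len(p),np.round(q.min(0)),np.round(q.max(0)),np.round(np.median(q,0),1))
im,d=eyes.capture("side"); cv2.imwrite("pics/side4.png",cv2.resize(im[130:270,250:400,::-1],None,fx=4,fy=4,interpolation=2))
E
```

```text
t: 6.38
position: [0.5374, 0.0379, 0.0695]
orientation: [2.201, 1.965, -0.292]
force: [0.0, 0.7, -2.8]
opening: 0.0226
t: 6.47
position: [0.538, 0.0407, 0.0698]
orientation: [2.198, 1.97, -0.289]
force: [-0.4, 1.1, -2.6]
opening: 0.023
[ 0.54149789 -0.04006752  0.00578592]
47 [ -21. -101.   -1.] [ 12. -75. 114.] [ -8.6 -84.5 106.9]
```

View pics/top3.png

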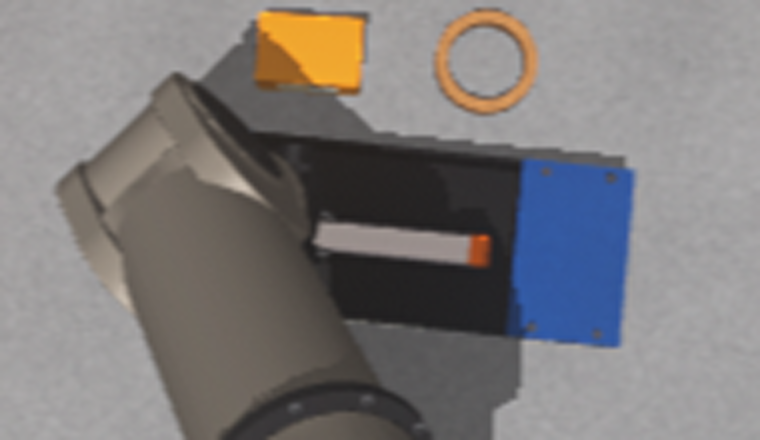

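View pics/side4.png

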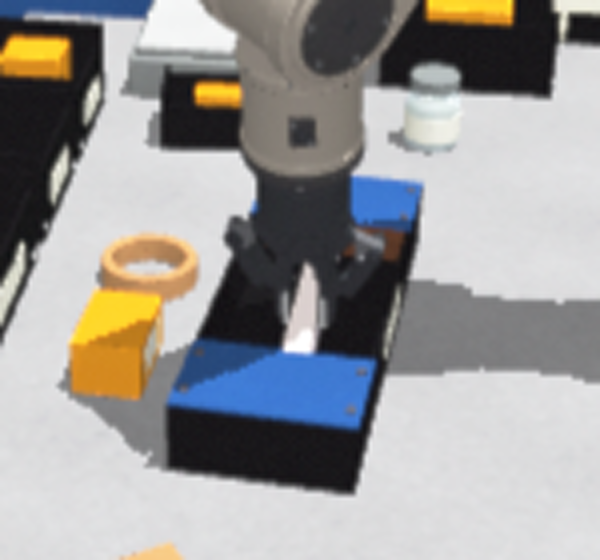

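End b is up at about z = 0.107, above the cover, and forces are small. Next I'll draw the lamp out along its own axis.

```bash
python3 -m inch '[[[-4,0,0],[0,0,0],1],[[-10,0,0],[0,0,0],1],[[-15,0,0],[0,0,0],1]]'; python3 - <<'E'
from h import *
o,p,R=cur(); print(o["wrist_torque"], R.as_matrix().round(3))
E
```

```text
t: 6.82
position: [0.5351, 0.0216, 0.0725]
orientation: [2.205, 1.966, -0.291]
force: [-0.4, 0.1, -2.9]
opening: 0.0227
[ 0.46807458 -0.06048497 -0.03345094] [[ 0.11   0.993 -0.03 ]
 [ 0.96  -0.114 -0.257]
 [-0.259 -0.001 -0.966]]
```

```bash
python3 -m inch '[[[-12,0,-1],[0,0,0],1],[[-26,0,-1],[0,0,0],1],[[-40,0,-1],[0,0,0],1],[[-54,0,-1],[0,0,0],1],[[-66,0,-1],[0,0,0],1]]'; python3 -m inch '[[[-8,0,0],[0,0,0],1],[[-16,0,0],[0,0,0],1],[[-24,0,0],[0,0,0],1],[[-30,0,0],[0,0,0],1],[[-30,0,0],[0,0,0],1]]'; python3 - <<'E'
from h import *
im,d=eyes.capture("top"); cv2.imwrite("pics/top4.png",cv2.resize(im[150:260,240:430,::-1],None,fx=4,fy=4,interpolation=2))
im,d=eyes.capture("side"); cv2.imwrite("pics/side5.png",cv2.resize(im[130:270,250:400,::-1],None,fx=4,fy=4,interpolation=2))
E
```

```text
t: 7.23
position: [0.528, -0.0421, 0.0914]
orientation: [2.204, 1.966, -0.29]
force: [0.5, 0.3, -3.8]
opening: 0.0226
t: 7.65
position: [0.525, -0.0697, 0.0988]
orientation: [2.203, 1.966, -0.29]
force: [-0.8, -0.1, -3.2]
opening: 0.0231
```

View pics/top4.png

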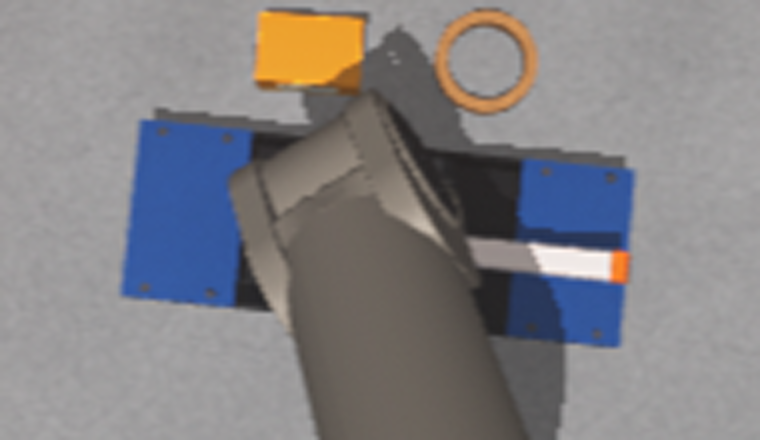

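View pics/side5.png

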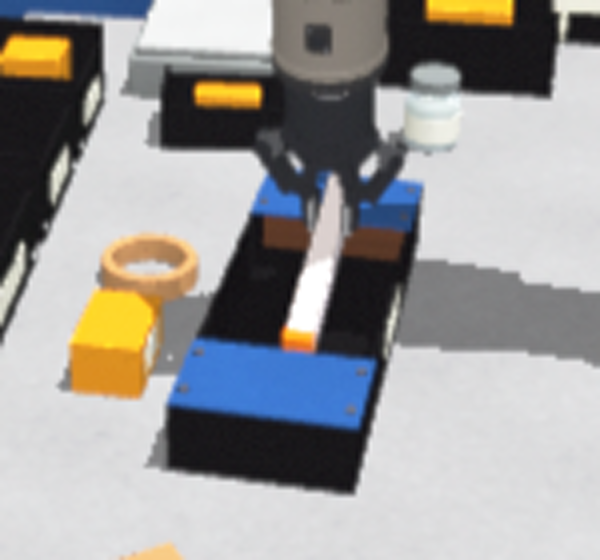

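Both ends are now out: the orange end a at crop (300,338) in the side view lies inside the opening, clear of the cover edge. Next I'll raise it vertically, then level it.

```bash
python3 -m inch '[[[-5,0,-19],[0,0,0],1],[[-12,0,-45],[0,0,0],1],[[-20,0,-75],[0,0,0],1],[[-28,0,-105],[0,0,0],1],[[-34,0,-127],[0,0,0],1]]'; python3 -m inch '[[[-4,0,-14],[0,0,0],1],[[-6,0,-22],[0,0,0],1],[[-6,0,-22],[0,0,0],1]]'; python3 - <<'E'
from h import *
rel([.535,-.018,.255],level(6.2))
E
```

```text
t: 8.17
position: [0.5256, -0.0674, 0.2323]
orientation: [2.201, 1.968, -0.288]
force: [0.6, 0.2, -2.7]
opening: 0.0227
t: 8.42
position: [0.5258, -0.0679, 0.2541]
orientation: [2.201, 1.967, -0.287]
force: [0.9, -0.8, -4.1]
opening: 0.0226
shift [ 48.7   3.6 -13.9] turn [ 0.1  14.97 -0.22]
```

```bash
python3 -m inch '[[[10,1,-3],[0,3,0],1],[[20,1,-6],[0,6,0],1],[[30,2,-9],[0,9,0],1],[[40,3,-12],[0,12,0],1],[[48,3.5,-14],[0,15,0],1]]'; python3 -m inch '[[[0,0,0],[0,0,0],1],[[0,0,0],[0,0,0],1],[[0,0,0],[0,0,0],1]]'; python3 - <<'E'
from h import *
rel([.535,-.018,.255],level(6.2))
for c in ["top","side"]:
    im,d=eyes.capture(c); 
    cv2.imwrite(f"pics/{c}6.png",im[:,:,::-1])
    for r in models.silhouettes("lamp_mid",c)[:2]:
        p=pts(c,r["mask"],d); print(c,r["conf"],len(p)); p=p[(p[:,2]>.2)&(p[:,2]<.3)&(abs(p[:,0]-.53)<.06)]
        if len(p)>20:
            a=np.polyfit(p[:,1],p[:,2],1); print("slope deg",np.degrees(np.arctan(a[0])),"z",np.percentile(p[:,2],[2,50,98]),"y",p[:,1].min(),p[:,1].max())
print({k:np.round(v,3).tolist() for k,v in sensors.get_obs().items()})
E
```

```text
t: 8.83
position: [0.534, -0.0181, 0.2525]
orientation: [-2.34, -2.092, -0.001]
force: [0.2, 0.1, -4.0]
opening: 0.0224
t: 9.08
position: [0.5338, -0.0195, 0.253]
orientation: [2.343, 2.093, -0.004]
force: [0.1, 0.4, -3.9]
opening: 0.0224
shift [ 1.6  1.  -2. ] turn [-0.08  0.11 -0.24]
top 0.72 343
slope deg -0.3336243748823863 z [0.24023801 0.25641096 0.26190302] y -0.1604721019364734 0.13192520484333475
top 0.69 2617
slope deg -1.7249582006834447 z [0.23103565 0.25344789 0.26042681] y -0.1638524700343057 0.1348317317378655
side 0.58 301
slope deg -2.1997433584953425 z [0.23181918 0.25469475 0.25787899] y -0.16328963080496847 0.14085980785178173
{'t': 9.283, 'joint_positions': [0.196, 0.208, -0.321, 1.894, 0.076, 1.052, -0.269], 'qvel': [0.003, -0.004, -0.0, -0.0, -0.006, -0.001, 0.004], 'joint_efforts': [0.065, -69.876, -2.206, -46.165, 0.059, 0.008, -0.036], 'position': [0.534, -0.019, 0.254], 'orientation': [2.342, 2.094, -0.001], 'force': [-0.632, 0.514, -2.793], 'wrist_torque': [-0.006, 0.071, -0.014], 'opening': 0.023}
```

View pics/side6.png

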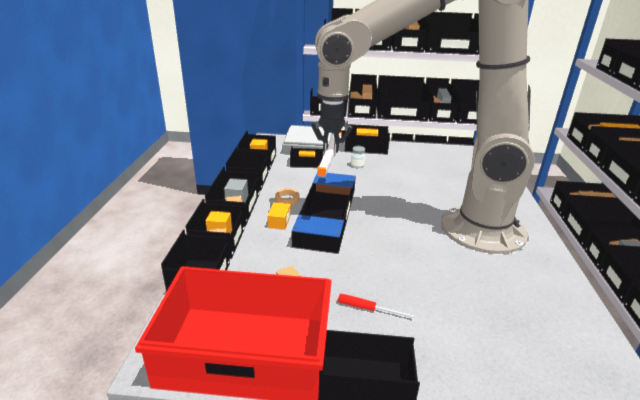

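View pics/top6.png

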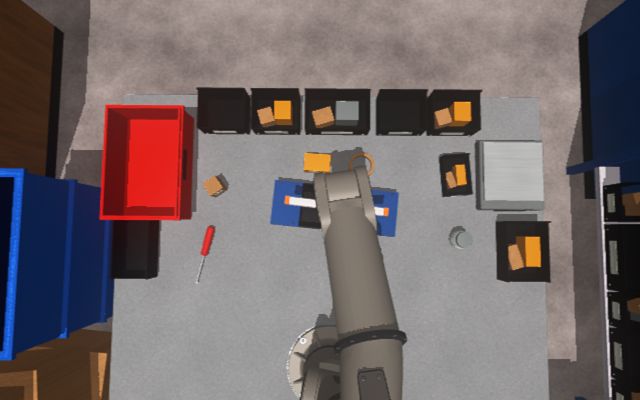

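The lamp is in the air over the box, with its ends at top view (289,201) and (385,212), and the bystanders have not moved. I'll check the level more robustly.

```bash
python3 - <<'E'
from h import *
im,d=eyes.capture("top"); hsv=cv2.cvtColor(im,cv2.COLOR_RGB2HSV)
roi=np.zeros(d.shape,bool); roi[190:222,280:395]=1
m=roi&(hsv[...,1]<60)&(hsv[...,2]>150)
m=cv2.erode(m.astype(np.uint8),np.ones((3,3)))>0
p=pts("top",m,d); p=p[(p[:,2]>.2)&(p[:,2]<.3)]
for s in (p[:,1]>.04),(p[:,1]<-.09): print(s.sum(),np.median(p[s],0).round(4))
a=p[p[:,1]>.04];b=p[p[:,1]<-.09]
if len(a) and len(b): print(np.degrees(np.arctan2(np.median(a[:,2])-np.median(b[:,2]),np.median(a[:,1])-np.median(b[:,1]))))
for k in ["carton","tape","jar","small_bin","bulb_box","screwdriver"]:
    print(k,[np.round(r["position"],3).tolist() for r in models.boxes_of(k,"top")[:1]])
o=sensors.get_obs(); print(o["t"],o["qvel"].round(3) if hasattr(o["qvel"],'round') else o["qvel"])
E
```

```text
145 [0.5432 0.0853 0.2577]
49 [ 0.5214 -0.1372  0.2575]
0.05771565728256199
carton [[0.691, 0.048, 0.05]]
tape [[0.71, -0.117, 0.023]]
jar [[0.54, 0.075, 0.258]]
small_bin [[0.659, -0.434, 0.032]]
bulb_box [[0.608, 0.398, 0.068]]
screwdriver [[0.417, 0.427, 0.021]]
9.6333 [ 0.001 -0.     0.002 -0.002 -0.004  0.002 -0.   ]
```

The lamp is level to within 0.1°. Its top is at z = 0.257, so its underside is at about 0.23, roughly 16 cm above the covers. It is still, so I'm handing in.

```bash
python3 -c "
from plant import hand_in; print(hand_in())"
```

```text
the job is handed in; nothing more can be done
None
```

The strip lamp is out of the box and held level and still over it. I handed the job in at about 9.6 s of the 43 s allowed.

**What I did:**
- I gripped the lamp near its middle and raised it about 5 mm. I then slid it about 50 mm toward the box's +y end, with no more than about 2 N of sideways force. The side camera had already shown the wooden block under the -y cover.
- I stopped about 6 mm short of the end wall, so I never felt the wall itself. The slide went well past where a block would have stopped it.
- I tilted the -y end up 15° through the opening, drew the lamp out along its own axis, lifted it and levelled it.

**Last checks:**
- **Level:** the lamp is within about 0.1°. Two rougher fits, on the network's masks, gave up to 2°, probably because edge pixels got in.
- **Height:** its underside is about 16 cm above the covers.
- **Grip:** opening is 22–23 mm on a 24 mm lamp, and the wrist carries only about the lamp's weight.
- **Stillness:** joint speeds are about zero.
- **Bystanders:** all of them look unmoved in the pictures. The network's report for the jar was wrong because it pointed at the lamp, but the picture shows the jar in its place.

The highest external force reading was about 7 N, as the fingers closed near the box floor.

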